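# Hold the kitchen machine on its third step

### The job

Start the white kitchen machine: press its green button fully down and let it spring back up. Then turn the black dial clockwise past its first two clicks to the third step (the big orange dot) and keep holding it there with the gripper's fingers, because it springs back to off by itself: finish with the fingers still holding the dial at the third step, and do not let go. Do not knock the spray bottle, the can or the mug about.

Things in the scene. Friction and masses are not known exactly. Their poses are not given: they have to be found in the camera images.
- machine: White food processor, fixed to the counter. Origin on the counter below the dial's axis, z up. Control deck: level top 85 mm above the counter, x -120 to +80, y -100 to +65 mm. To its +y side a round bowl tower, radius 85 mm, 251 mm high, centred at x 0, y +200 mm (casing between 70 mm high). The green button is on the deck at x -70, y -55 mm.
- dial_grip (a point): Grip point of the black dial, on its vertical axis, 40 mm above the deck. Disc of radius 29 mm, its top 14 mm above the deck, with an upright bar across it, 54 long, 14 thick, top 50 mm above the deck. The bar runs along this point's x (orange pointer end at -x); grip it across y. It turns with the dial; at off its axes are the machine's. Dots on the deck: white off, black 1, 2, big orange 3.
- dial (a joint): Dial angle in rad: 0 off, growing clockwise seen from above (the pointer goes from the machine's -x towards +y). Steps click at 0.4, 0.8 and 1.2; hard stop at 1.27. From anywhere a spring turns it back to 0 when let go: 0.07 N m at off rising to 0.13 N m at step 3; between steps each click adds, then takes away, about 0.04 N m.
- start_button_top (a point): Centre of the top of the green round push button (radius 15 mm) on the deck, 107 mm above the counter when up; round it a grey collar of radius 23 mm, 12 mm high.
- start_button (a joint): How far the button is pressed, in m: 0 up, 0.006 fully down. Spring: 1.5 N to start, 5 N fully down; it rises by itself.
- spray_bottle: Orange spray bottle with red trigger head, 76 mm wide, 229 mm high, loose; origin under its centre. To be left alone.
- can: Drinks can, radius 33 mm, 120 mm high, loose; origin under its centre. To be left alone.
- mug: Blue mug, radius 41 mm, 95 mm high, loose; origin under its centre, handle at its +y. To be left alone.

How it is judged:
By the outcome, as a careful person would: the job done as asked, in the order asked, and still so for the second after the job is handed in, while the arm keeps its last pose, push and grip.
It also fails if it takes over 54 s, if anything falls off the work surface, if the arm or the gripper's body presses on something with over 40 N, if the wrist force passes 120 N, or if a joint passes its speed limit or range.

### The arm

A 7-joint arm with a two-finger parallel gripper is mounted at the origin on the work surface. World frame = base frame: x ahead of the robot, y to its left, z up, the work surface at z = 0. Lengths are in mm, angles in rad, forces in N, time in s.
With the tool pointing down it reaches from about 425 to 875 mm from the base axis. Payload 4.7 kg.
Tool frame: the origin (TCP) lies between the finger pads; the fingertips stand 25 mm ahead of it and the grasp point (between the pads) lies 6 mm ahead of it; z points along the fingers, y is the line along which they close (so a half turn about z gives the same grasp; the last joint's range is limited). The gripper opens to 85 mm and grips with 20 to 120 N. Pads are 22 mm wide; open, the fingers measure 114 mm over their backs; the gripper's body (76 mm by 85 mm) begins 54 mm behind the grasp point. The pads swing forward as they close: fully open they stand 13 mm farther back than shut.
Start: joints at [-1.169, 0.321, -0.07, 1.45, 0.023, 1.371, -0.057], TCP at [245.827, 601.743, 226.349] pointing down, gripper open.
Joint ranges: [-2.86, 2.86], [-0.3, 2.09], [-1.38, 1.24], [0.06, 2.45], [-1.56, 4.7], [0.09, 2.05], [-2.69, 2.69]. Speed limits (rad/s): [2.57, 2.57, 3.14, 3.14, 3.14, 3.14, 3.14].

### API

Orientations are given as a rotation vector (axis times angle).
In Python, from cell import ctrl gives the robot as it stands. The module is installed in compiled form; this text tells all that it offers.
- The arm moves only by the tool carry_out, never from a script. Its arguments are lists of equal length, an entry for each row: "slide": the shift along the tool's x, y, z in fractions of the full range, 1 being 0.8 m, a list of three; "angular": the turn, a rotation vector about the tool's x, y, z in a scale on which 1.0 is 4 rad, a list of three; "hand": the opening, from 0 (shut) to 1 (fully open). In form: {"slide": [[dx, dy, dz], ...], "angular": [[ax, ay, az], ...], "hand": [hand, ...]}. A call has 1 to 20 rows; each row is the pose to reach, as a shift and turn from the pose commanded when the call began, along the tool's axes at that moment; what a row does not reach only later rows make up. A row lasts 1/10 s, in which the tool goes at most 50 mm and 8.59 degrees, less where a joint would pass 70% of its speed; a pose out of reach is approached as far as the arm can. Shift and turn numbers lie between -1 and 1, and a call with a number outside is refused. A call with a gripper value outside its range is refused whole. The fingers move at their own pace and stop on an object; "newtons" is the grip in N (left out, the last holds). Time passes only in rows, so rows that repeat a pose let the fingers close. It gives the time, the measured TCP pose, the force, the opening and the grip force at its end, in the units of the state.
- ctrl.get_state(): the state, without advancing time (a new reading comes with each control period).
- ctrl.get_image(name): name is "scene" or "top"; returns a dict with "frame" (400x640x3 uint8, red, green, blue), "camera_matrix" (3x3 intrinsics, pixels), "position" and "orientation" of the camera in the world. Camera axes: x right, y down, z forward; pixel columns grow to the right and rows downward; lengths in mm; the calibration is good to about 2 mm. A picture is of the moment at which its call begins. There is no depth.
- ctrl.job_done(): hands the job in; it is judged then, once.
The state is a dict: "clock": time; "joint_pos": joint angles; "qvel": joint speeds; "tau": joint torques, N m; "position": TCP position; "orientation": TCP orientation; "ft_force": force on the tool from outside, world axes, zero at the start; "wrist_torque": the same for the moment, N m; "finger_gap": finger opening in mm; "finger_force": force on a finger pad.
Only numpy, scipy, OpenCV 4.12 (cv2) and the standard library are available. Lean on these libraries where they do the work, as an engineer would, in place of code of your own. Each camera call takes 0.05 s, during which the arm holds its last target. There are 200 camera calls.

## Working session

There is one attempt and no reset: what is moved stays moved. The work goes in short steps, Python scripts to look and compute and a tool call to move; the robot and the scene stay as the last step left them, time stands still between calls to the robot, and variables do not carry over. Pictures are saved under pics/ and viewed, at most 10 in all, crops included, and the job is handed in when it is done.

Besides the shell and the picture viewer there is one more tool, called after ">>>" by a JSON object that holds its "api" and its "payload". carry_out: Moves the arm, as the interface text tells. Its arguments: {"type":"object","properties":{"slide":{"type":"array","items":{"type":"array","items":{"type":"number"}}},"angular":{"type":"array","items":{"type":"array","items":{"type":"number"}}},"hand":{"type":"array","items":{"type":"number"}},"newtons":{"type":"number"}},"required":["slide","angular","hand"]}

```bash
mkdir -p pics; cat > h.py <<'E'
import numpy as np, cv2
from scipy.spatial.transform import Rotation as R
from cell import ctrl
def rot(o):
    o=np.array(o,float); return o if o.shape==(3,3) else R.from_rotvec(o).as_matrix()
def ray(im,px):
    K=np.array(im["camera_matrix"]); d=rot(im["orientation"])@np.linalg.solve(K,[px[0],px[1],1.]); return np.array(im["position"],float),d
def plane(im,px,z):
    p,d=ray(im,px); return p+d*(z-p[2])/d[2]
def tri(a,pa,b,pb):
    p,d=ray(a,pa);q,e=ray(b,pb); s=np.linalg.lstsq(np.c_[d,-e],q-p,rcond=None)[0]
    u,v=p+s[0]*d,q+s[1]*e; return (u+v)/2,np.linalg.norm(u-v)
def proj(im,X):
    c=rot(im["orientation"]).T@(np.array(X,float)-np.array(im["position"],float)); u=np.array(im["camera_matrix"])@c; return u[:2]/u[2]
E
python3 - <<'E'
from h import *
for n in("scene","top"):
    i=ctrl.get_image(n);cv2.imwrite(f"pics/{n}0.png",i["frame"][:,:,::-1]);print(n,i["position"],i["orientation"],i["camera_matrix"])
s=ctrl.get_state();print(s)
E
```

```text
scene [ 979.11906342 -677.25055722  779.19190842] [-2.2502991  -0.68348235  0.28790776] [[487.96067867   0.         321.25127612]
 [  0.         487.96067867 202.51589103]
 [  0.           0.           1.        ]]
top [524.69677258 -81.09554529 952.80144312] [-2.15527956  2.16418396 -0.0381108 ] [[371.15699283   0.         319.92376615]
 [  0.         371.15699283 198.52676207]
 [  0.           0.           1.        ]]
{'clock': 0.1, 'joint_pos': array([-1.16890161,  0.32175149, -0.07006469,  1.45158068,  0.0226049 ,
        1.37077887, -0.05690442]), 'qvel': array([-0.00129895, -0.00204484,  0.00155562, -0.0036737 , -0.00093443,
        0.00079648,  0.00058752]), 'tau': array([-4.55345362e-04, -4.94878900e+01, -3.84344961e-01, -3.15213490e+01,
        1.31027054e-02,  7.45140627e-03, -9.88159314e-06]), 'position': array([245.66673918, 601.25271444, 225.31712231]), 'orientation': array([-6.05282872e-01, -3.08249610e+00,  2.69626402e-03]), 'ft_force': array([ 0.10521666, -0.45145587,  0.61153612]), 'wrist_torque': array([-0.02059201, -0.01076302, -0.01967224]), 'finger_force': 0.0, 'finger_gap': 85.36203509567832}
```

View pics/scene0.png

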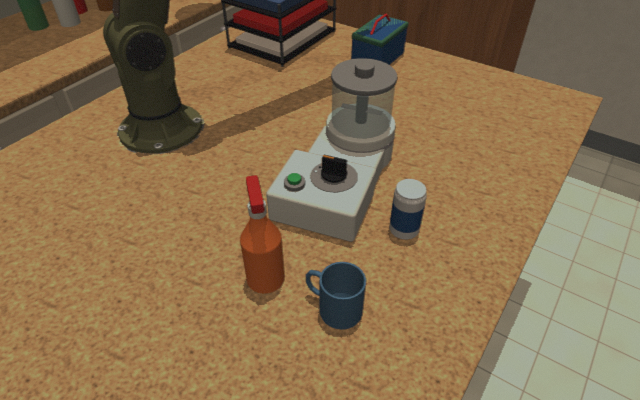

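View pics/top0.png

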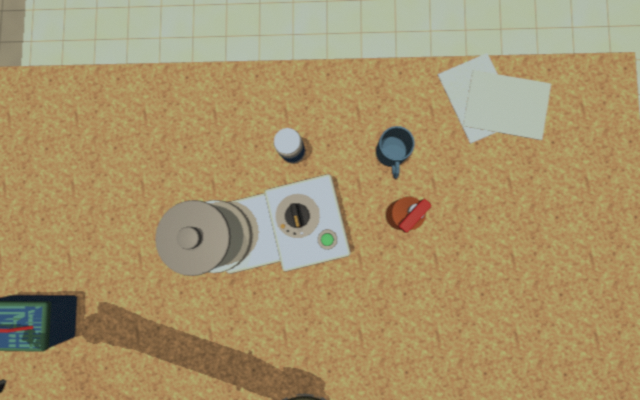

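The scene view shows the button at about (294,180) and the dial at (333,170). The top view shows the button at (327,239) and the dial at (297,215), with the machine rotated by about 10-15° and the tower to the left (+y). The bottle, can and mug all stand clear. Next I'll measure these points.

```bash
cat > m.py <<'E'
from h import *
S=ctrl.get_image("scene");T=ctrl.get_image("top")
def cen(m):
    n,l,st,c=cv2.connectedComponentsWithStats(m.astype(np.uint8)); k=1+np.argmax(st[1:,4]); return c[k],st[k]
def box(im,x0,x1,y0,y1):
    m=np.zeros(im["frame"].shape[:2],bool);m[y0:y1,x0:x1]=1;return m
def hsv(im):return cv2.cvtColor(im["frame"],cv2.COLOR_RGB2HSV)
def green(im,b):
    h=hsv(im);return cen((h[...,0]>45)&(h[...,0]<80)&(h[...,1]>110)&(h[...,2]>60)&box(im,*b))
def dark(im,b):
    h=hsv(im);return cen((h[...,2]<60)&box(im,*b))
def white(im,b):
    h=hsv(im);return (h[...,1]<40)&(h[...,2]>165)&box(im,*b)
E
python3 - <<'E'
from m import *
gs,a=green(S,(270,320,160,200));gt,b=green(T,(310,345,225,255));print(gs,a,gt,b)
print("button",tri(S,gs,T,gt))
ds,a=dark(S,(305,360,145,195));dt,b=dark(T,(275,320,195,235));print(ds,a,dt,b, plane(T,dt,110))
# white deck in the top view: hull quad
m=white(T,(266,360,165,280)).astype(np.uint8)
c=max(cv2.findContours(m,0,2)[0],key=cv2.contourArea);print(cv2.approxPolyDP(cv2.convexHull(c),4,True)[:,0].tolist())
for p in cv2.approxPolyDP(cv2.convexHull(c),4,True)[:,0]:print(plane(T,p,85).round(1))
A=cv2.resize(S["frame"][140:240,260:400],None,fx=4,fy=4,interpolation=2);B=cv2.resize(T["frame"][165:275,230:360],None,fx=4,fy=4,interpolation=2)
o=np.zeros((600,560,3),np.uint8)
cv2.imwrite("pics/zs.png",A[:,:,::-1]);cv2.imwrite("pics/zt.png",B[:,:,::-1])
E
```

```text
[293.88392857 178.25      ] [288 173  13  12 112] [326.92473118 239.07526882] [322 234  11  11  93]
button (array([499.74518591, -59.44083219, 104.2212302 ]), np.float64(0.4978348835210973))
[333.47110333 169.65674256] [321 157  26  26 571] [296.90566038 213.00943396] [288 204  17  23 212] [558.87755312   8.46435795 110.        ]
[[329, 175], [349, 253], [287, 270], [266, 263], [266, 190]]
[649.2 -64.6  85. ]
[ 466.9 -110.    85. ]
[427.7  33.9  85. ]
[443.7  83.1  85. ]
[614.7  84.7  85. ]
```

View pics/zs.png

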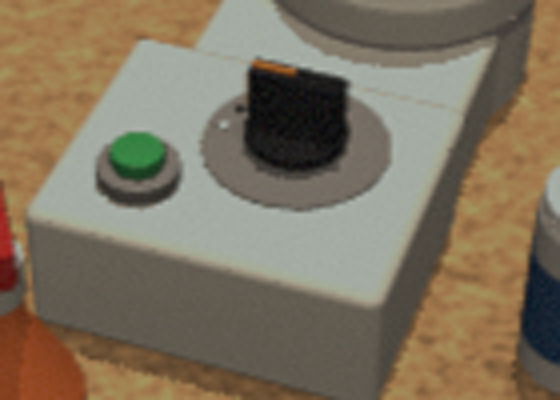

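View pics/zt.png

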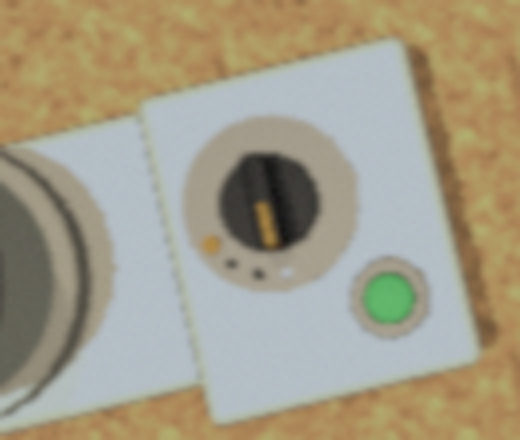

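The zooms show the deck corners: scene crop (32,215), (378,302), (145,42), (463,108); top crop (480,355), (400,40), (215,422), (145,100). The dial pointer faces the white off dot. I'll triangulate these points and fit the machine pose.

```bash
python3 - <<'E'
from m import *
s=np.array([[32,215],[378,302],[145,42],[463,108]])/4+[260,140]-.4
t=np.array([[480,355],[400,40],[215,422],[145,100]])/4+[230,165]-.4
P=[];M=[[-120,-100],[80,-100],[-120,65],[80,65],[-70,-55]]
for a,b in zip(s,t):
    x,e=tri(S,a,T,b);P.append(x);print(x.round(1),round(e,1))
P.append(tri(S,green(S,(270,320,160,200))[0],T,green(T,(310,345,225,255))[0])[0])
P=np.array(P)[:,:2];M=np.array(M,float)
r,_=R.align_vectors(np.c_[P-P.mean(0),0*P[:,0]],np.c_[M-M.mean(0),0*M[:,0]])
yaw=r.as_rotvec()[2];A=r.as_matrix()[:2,:2];o=P.mean(0)-A@M.mean(0)
print("yaw",yaw,np.degrees(yaw),"origin",o,"res",(P-(M@A.T+o)).round(1))
print("button",A@[-70,-55]+o)
for im,b in((S,0),(T,0)):
  for X in([0,0,135],[-27,0,135],[27,0,135],[0,0,99],[-70,-55,107]):
    print(proj(im,[*(A@X[:2]+o),X[2]]).round(1),end=' ')
  print()
h=hsv(T);m=(h[...,0]<22)&(h[...,1]>120)&(h[...,2]>90)&box(T,285,305,205,232);c,_=cen(m);print("pointer px",c,plane(T,c,135))
h=hsv(T);m=(abs(h[...,0].astype(int)-13)<12)&(h[...,1]>35)&(h[...,2]>110)&box(T,270,325,190,240)
st=ctrl.get_state();Rt=rot(st["orientation"]);print(Rt.round(3))
E
```

```text
[ 466.8 -110.8   83.3] 2.2
[651.3 -65.3  83.7] 2.5
[428.2  43.6  82.2] 2.6
[616.   84.6  90.7] 2.3
yaw 0.23189269501407814 13.286472724221065 origin [555.8571917    9.76295837] res [[ 4.8  4.3]
 [-5.4  3.9]
 [ 4.  -1.9]
 [-2.8 -6.8]
 [-0.6  0.4]]
button [500.37096876 -59.85226313]
[334.1 159.1] [322.1 156.3] [346.3 161.9] [333.8 172.2] [293.8 177.5] 
[295.1 213.9] [297.9 225.8] [292.4 202.1] [296.8 214.5] [327.  238.7] 
pointer px [296.18421053 220.78947368] [540.68946219   7.36308869 135.        ]
[[-0.926  0.378 -0.   ]
 [ 0.378  0.926 -0.001]
 [-0.    -0.001 -1.   ]]
```

The rows are not in the units I measure in: shifts go in shares of 0.8 m and turns go in shares of 4 rad. I convert before sending: -0.517 m is -0.6463, -0.175 m is -0.2188, -35.5 degrees is -0.1549.

>>> {"api": "carry_out", "payload": {"slide": [[0,0,-0.0563],[0,0,-0.1125],[0,0,-0.1688],[0,0,-0.2188],[-0.0375,-0.04,-0.2188],[-0.0763,-0.0813,-0.2188],[-0.1138,-0.1213,-0.2188],[-0.1513,-0.1613,-0.2188],[-0.19,-0.2025,-0.2188],[-0.2275,-0.2425,-0.2188],[-0.265,-0.2825,-0.2188],[-0.3038,-0.3225,-0.2188],[-0.3413,-0.3638,-0.2188],[-0.3788,-0.4038,-0.2188],[-0.4175,-0.4438,-0.2188],[-0.455,-0.485,-0.2188],[-0.4925,-0.525,-0.2188],[-0.5313,-0.565,-0.2188],[-0.5688,-0.6063,-0.2188],[-0.6063,-0.6463,-0.2188]], "angular": [[0,0,0],[0,0,0],[0,0,0],[0,0,0],[0,0,-0.0096],[0,0,-0.0192],[0,0,-0.0288],[0,0,-0.0384],[0,0,-0.048],[0,0,-0.0576],[0,0,-0.0672],[0,0,-0.0768],[0,0,-0.0864],[0,0,-0.096],[0,0,-0.1056],[0,0,-0.1152],[0,0,-0.1248],[0,0,-0.1344],[0,0,-0.144],[0,0,-0.1549]], "hand": [1,1,1,1,1,1,1,1,1,1,1,0,0,0,0,0,0,0,0,0]}}

```text
clock: 2.3
position: [499.5, -62.3, 401.7]
orientation: [-0.366, 3.119, 0.001]
ft_force: [0.9, 0.2, -0.4]
finger_gap: 0.3
finger_force: 0.0
```

To row units: 0.258 m is 0.3225, 0.16 m is 0.2.

>>> {"api": "carry_out", "payload": {"slide": [[0,0,0.05],[0,0,0.1],[0,0,0.15],[0,0,0.2],[0,0,0.25],[0,0,0.3],[0,0,0.3225],[0,0,0.3225],[0,0,0.3225]], "angular": [[0,0,0],[0,0,0],[0,0,0],[0,0,0],[0,0,0],[0,0,0],[0,0,0],[0,0,0],[0,0,0]], "hand": [0,0,0,0,0,0,0,0,0]}}

```text
clock: 3.2
position: [499.7, -60.3, 144.0]
orientation: [-0.363, 3.12, -0.0]
ft_force: [0.5, -0.4, -0.5]
finger_gap: 0.3
finger_force: 0.0
```

```bash
python3 - <<'E'
from m import *
s=ctrl.get_state();print(s["position"],s["ft_force"])
A=cv2.resize(S["frame"][90:210,250:380],None,fx=3,fy=3,interpolation=2);B=cv2.resize(T["frame"][165:285,250:380],None,fx=3,fy=3,interpolation=2)
cv2.imwrite("pics/p1.png",np.hstack([A,B])[:,:,::-1])
E
```

```text
[500.62503959 -60.32613762 145.03443159] [-0.15194923  0.40598615  0.39692484]
```

View pics/p1.png

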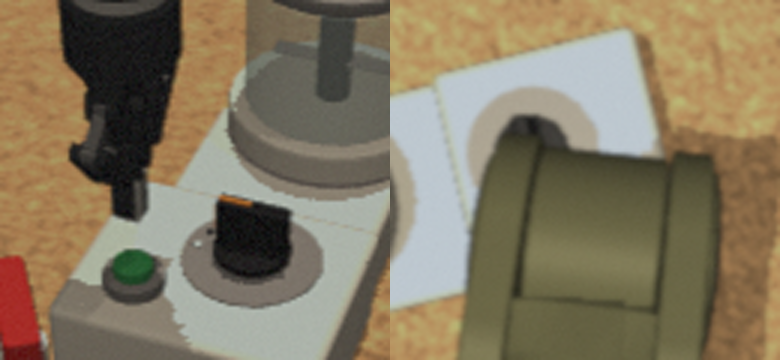

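The closed fingertip shows at crop (130,218), directly above the green button at (133,262). The gap looks larger than I expected, so I'll check the projection.

```bash
python3 - <<'E'
from m import *
for z in(107,120,126,132,139,145):print(z,((proj(S,[500.5,-60.3,z])-[250,90])*3).round(0))
E
```

```text
107 [131. 263.]
120 [131. 249.]
126 [130. 242.]
132 [130. 235.]
139 [130. 227.]
145 [129. 221.]
```

To row units: 0.009 m is 0.0113, 0.006 m is 0.0075.

>>> {"api": "carry_out", "payload": {"slide": [[0,0,0.0038],[0,0,0.0075],[0,0,0.0113],[0,0,0.0113],[0,0,0.0113]], "angular": [[0,0,0],[0,0,0],[0,0,0],[0,0,0],[0,0,0]], "hand": [0,0,0,0,0]}}

```text
clock: 3.9
position: [499.2, -60.3, 134.1]
orientation: [0.363, -3.12, 0.0]
ft_force: [0.1, -0.8, 0.1]
finger_gap: -0.1
finger_force: 0.0
```

```bash
python3 - <<'E'
from m import *
s=ctrl.get_state();print(s["position"],s["ft_force"])
A=cv2.resize(S["frame"][130:200,265:345],None,fx=6,fy=6,interpolation=2)
cv2.imwrite("pics/p2.png",A[:,:,::-1])
E
```

```text
[499.39172153 -60.27137968 134.35579603] [-0.82204209 -0.10850389 -0.22025476]
```

View pics/p2.png

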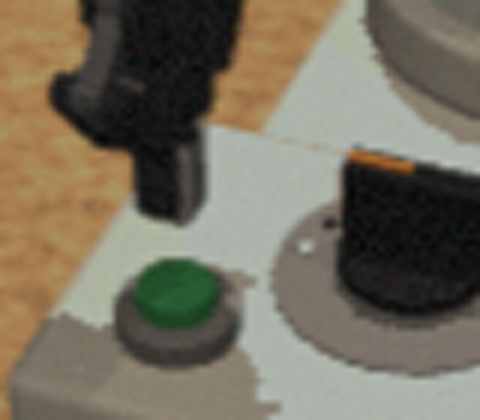

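The fingertip shows about 11 px above the button top, with no contact yet. I'll carry on down in small steps and watch the force.

>>> {"api": "carry_out", "payload": {"slide": [[0,0,0.0025],[0,0,0.005],[0,0,0.0075],[0,0,0.0075]], "angular": [[0,0,0],[0,0,0],[0,0,0],[0,0,0]], "hand": [0,0,0,0]}}

```text
clock: 4.4
position: [499.0, -60.2, 127.9]
orientation: [0.363, -3.12, -0.0]
ft_force: [-0.0, -0.3, 0.1]
finger_gap: 0.1
finger_force: 0.0
```

To row units: 0.006 m is 0.0075, 0.004 m is 0.005.

>>> {"api": "carry_out", "payload": {"slide": [[0,0,0.0025],[0,0,0.005],[0,0,0.0075],[0,0,0.0075]], "angular": [[0,0,0],[0,0,0],[0,0,0],[0,0,0]], "hand": [0,0,0,0]}}

```text
clock: 4.8
position: [499.1, -60.2, 122.0]
orientation: [0.363, -3.12, -0.0]
ft_force: [-1.3, 0.3, 0.5]
finger_gap: -0.0
finger_force: 0.0
```

```bash
python3 - <<'E'
from m import *
s=ctrl.get_state();print(s["position"],s["ft_force"],s["joint_pos"])
A=cv2.resize(S["frame"][100:200,245:365],None,fx=5,fy=5,interpolation=2)
cv2.imwrite("pics/p3.png",A[:,:,::-1])
E
```

```text
[499.30007939 -60.29243975 122.27241631] [-0.06244609 -0.39914406 -0.78264862] [-0.55738767  0.09251991  0.66009475  1.96041618 -0.06331925  1.10886237
  1.93145385]
```

View pics/p3.png

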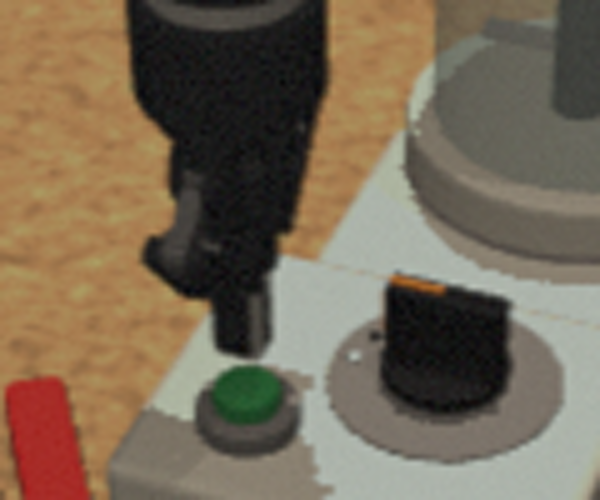

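The tip is at crop (243,355) and the button at (248,392), so the arm's reported pose and the camera don't agree. I'll check against the base in the scene view and the gripper in the top view, without viewing a picture.

```bash
python3 - <<'E'
from m import *
for X in([0,0,0],[90,0,0],[-90,0,0],[0,90,0],[0,-90,0]):print(X,proj(S,X).round(0))
for z in (85,97,122,170,200,250,300,350,400):print(z,'S',proj(S,[499,-60,z]).round(1),'T',proj(T,[499,-60,z]).round(1))
E
```

```text
[0, 0, 0] [160. 129.]
[90, 0, 0] [184. 140.]
[-90, 0, 0] [138. 118.]
[0, 90, 0] [184. 113.]
[0, -90, 0] [135. 145.]
85 S [293.7 185.1] T [327.3 239.1]
97 S [293.4 180.8] T [327.2 239.2]
122 S [293.  171.8] T [326.9 239.6]
170 S [292.1 153.6] T [326.3 240.3]
200 S [291.6 141.6] T [325.9 240.8]
250 S [290.5 120.3] T [325.2 241.7]
300 S [289.4  97.4] T [324.3 242.7]
350 S [288.3  72.7] T [323.3 244. ]
400 S [287.   45.9] T [322.2 245.4]
```

To row units: 0.005 m is 0.0063, 0.003 m is 0.0038.

>>> {"api": "carry_out", "payload": {"slide": [[0,0,0.0013],[0,0,0.0038],[0,0,0.0063],[0,0,0.0063]], "angular": [[0,0,0],[0,0,0],[0,0,0],[0,0,0]], "hand": [0,0,0,0]}}

```text
clock: 5.4
position: [499.0, -60.2, 116.9]
orientation: [0.363, -3.12, -0.0]
ft_force: [0.0, -0.5, -0.2]
finger_gap: -0.0
finger_force: 0.0
```

To row units: 0.006 m is 0.0075, 0.004 m is 0.005.

>>> {"api": "carry_out", "payload": {"slide": [[0,0,0.0025],[0,0,0.005],[0,0,0.0075],[0,0,0.0075]], "angular": [[0,0,0],[0,0,0],[0,0,0],[0,0,0]], "hand": [0,0,0,0]}}

```text
clock: 5.8
position: [499.1, -60.2, 111.0]
orientation: [0.363, -3.12, -0.0]
ft_force: [0.0, 0.2, -0.6]
finger_gap: -0.2
finger_force: 0.0
```

```bash
python3 - <<'E'
from m import *
s=ctrl.get_state();print(s["position"],s["ft_force"])
g,st=green(S,(270,320,160,200));print(g,st)
E
```

```text
[499.27214963 -60.26769695 111.24086968] [ 0.05928454  0.28278518 -0.7506369 ]
[293.8        179.29473684] [288 175  13  10  95]
```

To row units: 0.003 m is 0.0038, 0.002 m is 0.0025.

>>> {"api": "carry_out", "payload": {"slide": [[0,0,0.0013],[0,0,0.0025],[0,0,0.0038],[0,0,0.0038]], "angular": [[0,0,0],[0,0,0],[0,0,0],[0,0,0]], "hand": [0,0,0,0]}}

```text
clock: 6.3
position: [499.2, -60.3, 108.2]
orientation: [0.363, -3.12, -0.0]
ft_force: [-0.3, 0.4, 0.2]
finger_gap: 0.4
finger_force: 0.0
```

```bash
python3 - <<'E'
from m import *
s=ctrl.get_state();print(s["position"],s["ft_force"])
g,st=green(S,(270,320,160,200));print(g,st)
A=cv2.resize(S["frame"][130:200,255:345],None,fx=6,fy=6,interpolation=2)
cv2.imwrite("pics/p4.png",A[:,:,::-1])
E
```

```text
[499.29168375 -60.28882481 108.29194555] [ 0.74364782 -0.49357473 -0.614368  ]
[293.84883721 179.72093023] [288 176  13   9  86]
```

View pics/p4.png

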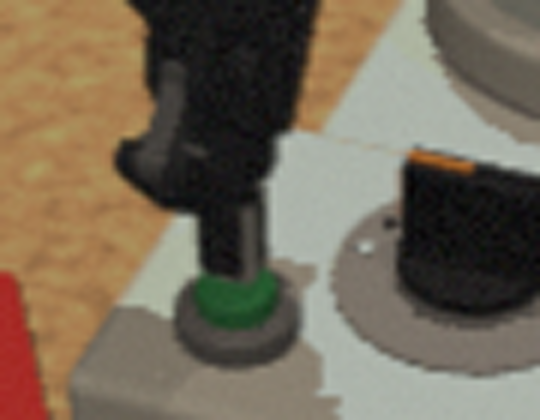

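The tip now sits just above the button at crop (235,278), so the real fingertip is close to the reported TCP height, about 25 mm higher than stated. I'll keep pressing under force control.

To row units: 0.003 m is 0.0038, 0.002 m is 0.0025.

>>> {"api": "carry_out", "payload": {"slide": [[0,0,0.0013],[0,0,0.0025],[0,0,0.0038],[0,0,0.0038]], "angular": [[0,0,0],[0,0,0],[0,0,0],[0,0,0]], "hand": [0,0,0,0]}}

```text
clock: 6.8
position: [499.2, -60.3, 105.1]
orientation: [0.363, -3.12, -0.0]
ft_force: [-1.3, 0.6, -0.3]
finger_gap: -0.1
finger_force: 0.0
```

To row units: 0.002 m is 0.0025, 0.001 m is 0.0013.

>>> {"api": "carry_out", "payload": {"slide": [[0,0,0.0013],[0,0,0.0025],[0,0,0.0025]], "angular": [[0,0,0],[0,0,0],[0,0,0]], "hand": [0,0,0]}}

```text
clock: 7.1
position: [499.2, -60.2, 103.1]
orientation: [0.363, -3.12, -0.0]
ft_force: [-0.5, 0.3, 0.1]
finger_gap: -0.2
finger_force: 0.0
```

To row units: 0.002 m is 0.0025, 0.001 m is 0.0013.

>>> {"api": "carry_out", "payload": {"slide": [[0,0,0.0013],[0,0,0.0025],[0,0,0.0025]], "angular": [[0,0,0],[0,0,0],[0,0,0]], "hand": [0,0,0]}}

```text
clock: 7.4
position: [499.5, -60.3, 101.4]
orientation: [-0.363, 3.12, 0.0]
ft_force: [0.5, 0.1, 1.6]
finger_gap: -0.0
finger_force: 0.9
```

To row units: 0.006 m is 0.0075, 0.004 m is 0.005.

>>> {"api": "carry_out", "payload": {"slide": [[0,0,0.0025],[0,0,0.005],[0,0,0.0075],[0,0,0.0075]], "angular": [[0,0,0],[0,0,0],[0,0,0],[0,0,0]], "hand": [0,0,0,0]}}

```text
clock: 7.8
position: [499.6, -60.3, 96.1]
orientation: [-0.363, 3.12, 0.001]
ft_force: [-3.1, -0.1, 8.1]
finger_gap: -0.2
finger_force: 4.4
```

>>> {"api": "carry_out", "payload": {"slide": [[0,0,0.0013],[0,0,0.0025],[0,0,0.0025]], "angular": [[0,0,0],[0,0,0],[0,0,0]], "hand": [0,0,0]}}

```text
clock: 8.1
position: [499.6, -60.3, 95.8]
orientation: [-0.363, 3.121, 0.002]
ft_force: [-7.5, 0.8, 21.9]
finger_gap: 0.5
finger_force: 11.2
```

Button reached its hard stop (22 N). Next I'll raise the arm, let the button come back up, and move over the dial with the gripper open.

To row units: -0.09 m is -0.1125, -0.071 m is -0.0888.

>>> {"api": "carry_out", "payload": {"slide": [[0,0,-0.025],[0,0,-0.0625],[0,0,-0.1125],[-0.025,0.0188,-0.1125],[-0.0563,0.0438,-0.1125],[-0.0888,0.0688,-0.1125],[-0.0888,0.0688,-0.1125],[-0.0888,0.0688,-0.1125],[-0.0888,0.0688,-0.1125],[-0.0888,0.0688,-0.1125]], "angular": [[0,0,0],[0,0,0],[0,0,0],[0,0,0],[0,0,0],[0,0,0],[0,0,0],[0,0,0],[0,0,0],[0,0,0]], "hand": [0,0,0.6,1,1,1,1,1,1,1]}}

```text
clock: 9.1
position: [555.3, 8.2, 183.2]
orientation: [0.36, -3.121, -0.0]
ft_force: [-0.2, -1.0, -0.3]
finger_gap: 85.4
finger_force: 0.0
```

```bash
python3 - <<'E'
from m import *
s=ctrl.get_state();print(s["position"],s["orientation"],s["ft_force"],s["finger_gap"],s["joint_pos"])
g,st=green(S,(270,320,160,200));print(g,st)
A=cv2.resize(S["frame"][80:200,265:400],None,fx=5,fy=5,interpolation=2)
cv2.imwrite("pics/p5.png",A[:,:,::-1])
E
```

```text
[555.44722728   8.65470911 183.4415868 ] [-3.60956774e-01  3.12053873e+00  5.48864244e-04] [0.01198371 0.01964456 0.50848819] 85.07374402380543 [-0.61946521  0.1586709   0.61664477  1.76778618 -0.09698627  1.24521652
  1.82343369]
[293.73451327 178.61946903] [288 174  13  11 113]
```

View pics/p5.png

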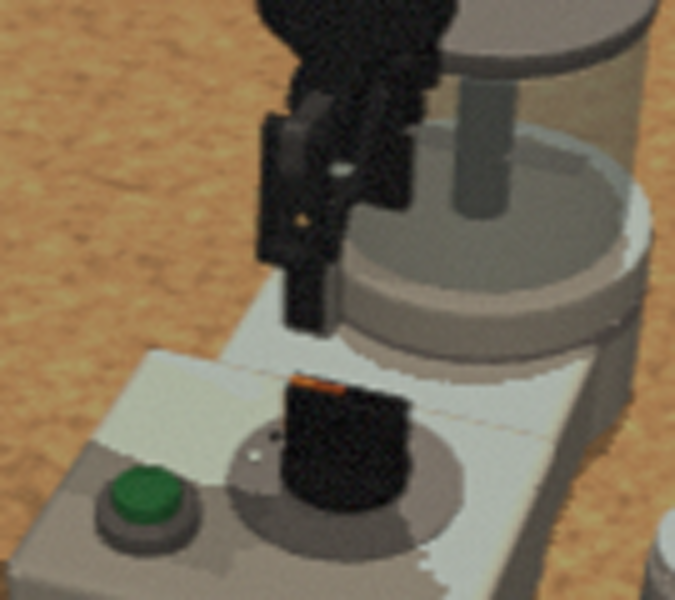

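The button is up again, its green blob back to its original area. The open gripper straddles the bar: near fingertip at (305,325), bar top at (348,390). I'll descend and grip.

>>> {"api": "carry_out", "payload": {"slide": [[0,0,0.0375],[0,0,0.0688],[0,0,0.0875],[0,0,0.1025],[0,0,0.1025],[0,0,0.1025]], "angular": [[0,0,0],[0,0,0],[0,0,0],[0,0,0],[0,0,0],[0,0,0]], "hand": [1,1,1,1,1,1]}}

```text
clock: 9.8
position: [556.3, 9.5, 102.0]
orientation: [-0.363, 3.12, -0.0]
ft_force: [-0.5, -0.4, 0.7]
finger_gap: 85.4
finger_force: 0.0
```

>>> {"api": "carry_out", "payload": {"slide": [[0,0,0],[0,0,0],[0,0,0],[0,0,0],[0,0,0],[0,0,0],[0,0,0],[0,0,0],[0,0,0],[0,0,0]], "angular": [[0,0,0],[0,0,0],[0,0,0],[0,0,0],[0,0,0],[0,0,0],[0,0,0],[0,0,0],[0,0,0],[0,0,0]], "hand": [0.5,0.4,0.3,0.2,0,0,0,0,0,0], "newtons": 40}}

```text
clock: 10.8
position: [555.7, 10.6, 101.7]
orientation: [0.364, -3.12, -0.002]
ft_force: [-2.1, 3.8, 5.3]
finger_gap: 13.1
finger_force: 43.8
```

```bash
python3 - <<'E'
from m import *
s=ctrl.get_state();print(s["position"],s["orientation"],s["ft_force"],s["wrist_torque"],s["finger_gap"],s["finger_force"])
E
```

```text
[555.71725629  10.59963613 101.71686721] [ 3.64455384e-01 -3.12037346e+00 -2.21369553e-03] [-2.62338007  3.72935021  5.79174831] [0.67621731 0.5810864  0.07873737] 13.514808857244498 43.762171268463135
```

To row units: -0.001 m is -0.0013, 33 degrees is 0.144.

>>> {"api": "carry_out", "payload": {"slide": [[0,0.0013,-0.0013],[0,0.0013,-0.0013],[0,0.0013,-0.0013],[0,0.0013,-0.0013],[0,0.0013,-0.0013],[0,0.0013,-0.0013],[0,0.0013,-0.0013],[0,0.0013,-0.0013],[0,0.0013,-0.0013],[0,0.0013,-0.0013],[0,0.0013,-0.0013],[0,0.0013,-0.0013]], "angular": [[0,0,0.0131],[0,0,0.0262],[0,0,0.0393],[0,0,0.0524],[0,0,0.0654],[0,0,0.0785],[0,0,0.0916],[0,0,0.1047],[0,0,0.1178],[0,0,0.1309],[0,0,0.144],[0,0,0.144]], "hand": [0,0,0,0,0,0,0,0,0,0,0,0], "newtons": 60}}

```text
clock: 12.1
position: [555.6, 9.9, 101.8]
orientation: [0.538, 3.095, -0.002]
ft_force: [0.8, -0.3, -1.4]
finger_gap: 13.2
finger_force: 60.8
```

```bash
cat > s.py <<'E'
from m import *
s=ctrl.get_state();print(s["position"],s["ft_force"],s["wrist_torque"],s["finger_gap"],s["finger_force"])
y=rot(s["orientation"])[:,1];print("turned deg from off (machine yaw 13.3):",103.3-np.degrees(np.arctan2(y[1],y[0])))
E
python3 s.py
```

```text
[555.55919582   9.94007792 101.83930812] [ 1.97130977 -1.20427137 -3.26176209] [-0.12351984 -0.21391501  0.15348239] 13.183110967402412 60.6121301651001
turned deg from off (machine yaw 13.3): 32.95604736723402
```

To row units: 37 degrees is 0.1614.

>>> {"api": "carry_out", "payload": {"slide": [[0,0,0],[0,0,0],[0,0,0],[0,0,0],[0,0,0],[0,0,0],[0,0,0],[0,0,0],[0,0,0],[0,0,0],[0,0,0],[0,0,0],[0,0,0],[0,0,0],[0,0,0]], "angular": [[0,0,0.0131],[0,0,0.0262],[0,0,0.0393],[0,0,0.0524],[0,0,0.0654],[0,0,0.0785],[0,0,0.0916],[0,0,0.1047],[0,0,0.1178],[0,0,0.1309],[0,0,0.144],[0,0,0.1527],[0,0,0.1614],[0,0,0.1614],[0,0,0.1614]], "hand": [0,0,0,0,0,0,0,0,0,0,0,0,0,0,0], "newtons": 60}}

```text
clock: 13.7
position: [555.0, 9.4, 101.8]
orientation: [-1.491, -2.765, 0.003]
ft_force: [-0.0, -2.7, -3.9]
finger_gap: 13.1
finger_force: 60.5
```

```bash
python3 s.py; python3 - <<'E'
from m import *
A=cv2.resize(S["frame"][110:200,275:385],None,fx=5,fy=5,interpolation=2)
B=cv2.resize(T["frame"][190:240,270:330],None,fx=4,fy=4,interpolation=2)
o=np.zeros((450,790,3),np.uint8);o[:,:550]=A;o[:200,550:]=B
cv2.imwrite("pics/p6.png",o[:,:,::-1])
E
```

```text
[555.02665537   9.40334954 101.86265524] [ 0.40488905 -3.67860429 -4.43330528] [-0.77035018  0.11887216  0.17746992] 13.320949168014877 60.3972727060318
turned deg from off (machine yaw 13.3): 70.00276760109003
```

View pics/p6.png

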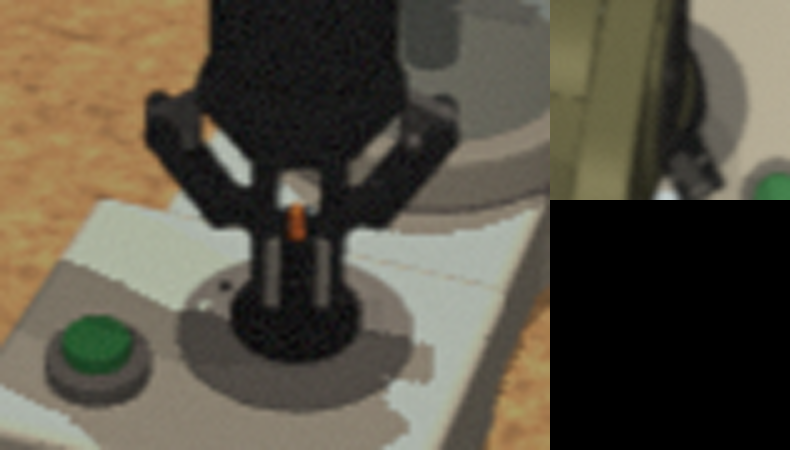

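The bar now shows end-on between the pads, with the orange pointer at (297,222) on the far side towards the tower. I'll locate the hard stop gently to confirm the true angle.

To row units: 1.5 degrees is 0.0065.

>>> {"api": "carry_out", "payload": {"slide": [[0,0,0],[0,0,0],[0,0,0],[0,0,0]], "angular": [[0,0,0.0022],[0,0,0.0044],[0,0,0.0065],[0,0,0.0065]], "hand": [0,0,0,0]}}

```text
clock: 14.3
position: [555.0, 9.4, 101.9]
orientation: [-1.53, -2.744, 0.003]
ft_force: [-0.8, -5.0, -6.0]
finger_gap: 12.9
finger_force: 60.0
```

```bash
python3 s.py
```

```text
[555.01857892   9.41766242 101.88912944] [-0.18301346 -5.18038256 -6.49932096] [-1.18310943  0.15139244  0.14971151] 13.047088754864166 60.048383474349976
turned deg from off (machine yaw 13.3): 71.56654494947725
```

To row units: 1.5 degrees is 0.0065.

>>> {"api": "carry_out", "payload": {"slide": [[0,0,0],[0,0,0],[0,0,0],[0,0,0]], "angular": [[0,0,0.0022],[0,0,0.0044],[0,0,0.0065],[0,0,0.0065]], "hand": [0,0,0,0]}}

```text
clock: 14.8
position: [555.0, 9.4, 101.9]
orientation: [-1.564, -2.725, 0.003]
ft_force: [-0.6, -6.2, -6.0]
finger_gap: 13.3
finger_force: 60.3
```

```bash
python3 s.py
```

```text
[554.98443421   9.4694725  101.88146419] [ 0.09959842 -6.24486725 -6.14983348] [-1.17447535  0.08131343  0.50338039] 13.038360337270392 60.29700994491577
turned deg from off (machine yaw 13.3): 72.99428536424566
```

To row units: -3 degrees is -0.0131.

>>> {"api": "carry_out", "payload": {"slide": [[0,0,0],[0,0,0],[0,0,0],[0,0,0],[0,0,0],[0,0,0]], "angular": [[0,0,-0.0044],[0,0,-0.0087],[0,0,-0.0131],[0,0,-0.0131],[0,0,-0.0131],[0,0,-0.0131]], "hand": [0,0,0,0,0,0]}}

```text
clock: 15.5
position: [555.0, 9.4, 101.9]
orientation: [-1.493, -2.764, 0.003]
ft_force: [-0.6, -4.6, -6.3]
finger_gap: 13.1
finger_force: 60.1
```

```bash
python3 s.py; python3 - <<'E'
from m import *
print(green(S,(270,320,160,200)))
ctrl.job_done()
E
```

```text
[555.032787     9.40939769 101.87383805] [-0.93775395 -4.61033784 -5.77209471] [-1.21029626  0.13488475  0.16283191] 13.166478593319633 60.0659304857254
turned deg from off (machine yaw 13.3): 70.06917347682376
(array([293.80869565, 178.66956522]), array([288, 174,  13,  11, 115], dtype=int32))
the job is handed in; nothing more can be done
```

I pressed the green button down to its stop and it sprang back up; I then turned the dial to about 70° (1.22 rad, just past the third step) and handed the job in with the fingers still gripping it at 60 N after about 15.5 s, having felt no contact with the bottle, can or mug.

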